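# Close the tile press and crack its lid open with a wedge

### The arm

A 7-joint arm with a two-finger parallel gripper is mounted at the origin on a cart in front of the work surface, level with it; the furniture and walls round the work are solid. World frame = base frame: x ahead of the robot, y to its left, z up, the work surface at z = 0. Lengths are in m, angles in rad, forces in N, time in s.
With the tool pointing down it reaches from about 0.4 to 0.85 m from the base axis. Payload 4.5 kg.
Tool frame: the origin (TCP) lies midway between the tips of the shut fingers; the grasp point (between the pads) lies 19 mm behind it; y points along the fingers, z is the direction in which the jaws open and shut, and the axes are right-handed (so a half turn about y gives the same grasp; the last joint's range is limited). The gripper opens to 88 mm and grips with 3 to 60 N. Pads are 18 mm wide; open, the fingers measure 123 mm over their backs; the gripper's body (75 mm by 187 mm) begins 45 mm behind the grasp point.
Start: joints at [1.229, 0.689, -0.195, 1.565, 0.157, 0.902, -0.215], TCP at [0.229, -0.581, 0.214] pointing down, gripper open.
Joint ranges: [-3.01, 3.01], [-0.46, 2.08], [-1.47, 1.51], [0.13, 2.56], [-1, 4.14], [0.04, 2.09], [-2.66, 2.66]. Speed limits (rad/s): [2.57, 2.57, 3.14, 3.14, 3.14, 3.14, 3.14].

### API

Orientations are given as a unit quaternion [x, y, z, w].
In Python, from plant import r, snapshot, get_calibration, job, boxes_of gives the robot as it stands. The module is installed in compiled form; this text tells all that it offers.
- The arm moves only by the shell command python3 -m handwheel 'ROWS' [OPENING] [FORCE]. ROWS is JSON, a list that holds one entry, the list of rows, each a list of 6 numbers: the shift along the tool's x, y, z as a fraction of full scale, then the turn, a rotation vector about the tool's x, y, z as a fraction of full scale. In form: [[[x, y, z, wx, wy, wz], ...]]. A call has 1 to 12 rows; each row is the pose to reach, as a shift and turn from the pose commanded when the call began, along the tool's axes at that moment, turning the shorter way round; what a row does not reach only later rows make up. Full scale, the value 1, is 100 cm for a shift and 180 degrees for a turn. A row lasts 1/12 s, in which the tool goes at most 41.7 mm and 7.16 degrees, less where a joint would pass 70% of its speed; a pose out of reach is approached as far as the arm can. A call with a number of a shift or a turn outside -1 to 1 is refused whole. A call with a gripper value outside its range is refused whole. OPENING is the opening, from -1 (shut) to 1 (fully open), set as the call begins (- or left out, the last holds). The fingers move at their own pace and stop on an object; FORCE is the grip in N (left out, the last holds). Time passes only in rows, so rows that repeat a pose let the fingers close. It gives the time, the measured TCP pose, the force and the opening at its end, in the units of the state.
- r.get_state(): the state, without advancing time (a new reading comes with each control period).
- snapshot(name): name is "side" or "top" or "wrist"; returns the picture (480x640x3 uint8, red, green, blue); there is no depth.
- get_calibration(name): a dict with "fx", "fy", "cx", "cy" (pixels), "k1" (the pictures are not rectified: a ray, as slopes to the right and down, at radius r is drawn at 1 + k1 r^2 times it, then the intrinsics apply), "T" (4x4, takes a point from camera to world coordinates). Camera axes: x right, y down, z forward; pixel columns grow to the right and rows downward; lengths in m; the calibration is good to about 2 mm. A picture is of the moment at which its call begins: read the wrist's pose just before it. get_calibration takes no time and is no camera call; for the wrist camera it gives the pose at the moment of the call.
- job.finish_job(): hands the job in, once; it reports no verdict.
Trained networks look in the newest picture that a camera, given by its name, has taken for a name from the list of things; names that differ only in an ending like _2 or _b are one class to them, and where a whole thing is asked for, a point or a joint stands for the part that bears it (a point fixed in the world has none). Each returns a list of dicts, best first, with "confidence" (0 to 1); they miss things now and then, are a little off and sometimes report something else, mostly with a low value. They report only what shows in the picture. A call takes as long as a camera call. They do not tell look-alikes from the thing itself.
- boxes_of(thing, camera): "bbox" ([left, top, right, bottom] in pixels, round what is visible of it).
The state is a dict: "clock": time; "q": joint angles; "qd": joint speeds; "joint_torque": joint torques, N m; "tool_pos": TCP position; "eef_rot": TCP orientation; "contact_force": force on the tool from outside, world axes, zero at the start; "moment": the same for the moment, N m; "opening": opening from 0.0 (shut) to 1.0 (fully open).
Only numpy, scipy, OpenCV 4.12 (cv2) and the standard library are available. Lean on these libraries where they do the work, as an engineer would, in place of code of your own. Each camera call takes 0.05 s, during which the arm holds its last target. There are 200 camera calls.

### The job

Finish the tile in the hinged wooden press mould: press the round knob in its lid down until it is fully home on the closed lid, then grip the wooden wedge by its block and push it, flat on the table and thin end first, into the slot under the front of the lid until the lid just lifts off the base, with a gap of about 5 mm at its front edge. Finish while holding: keep gripping the wedge there, so that the wedge alone holds the lid up and nothing of the robot touches the lid. Never lever the lid wide open, and leave the clay pinch pot and the little brown tile beside the mould where they are.

Things in the scene. Friction and masses are not known exactly. Their poses are not given: they have to be found in the camera images.
- mould: Base of the press mould, a wooden block 160 (x) x 180 (y) x 20 mm fixed to the table, with a same-sized lid on it. Origin: centre of its underside, on the table; z up; its -x side is the front, facing roughly towards the robot, hinge along the +x edge. In the middle of the front is a slot, open to the front and down to the table, 58 mm wide, 75 mm deep along x and 20 mm high; the closed lid is its roof.
- slot_mouth (a point): Point on the table in the middle of the slot's mouth, in the plane of the front of base and closed lid (80 mm from the mould's origin along its -x); axes parallel to the mould's, so the wedge goes in along +x.
- lid (a joint): Opening angle of the lid, rad: 0 closed flat on the base, growing as its front edge rises. Lid 160 x 180 x 16 mm, underside 20 mm above the table when closed, hinge line 160 mm behind the front edge, so 0.031 rad is a 5 mm gap at the front. About 0.7 kg; the hinge turns freely and the lid falls shut unless held up.
- plunger (a joint): How far the knob in the lid has been pressed in, m: 0 fully out, 0.016 fully home with its underside on the lid. Stiff (about 5 N to move it) and stays where it is left.
- knob_top (a point): Centre of the flat top of the round dark wooden knob, 44 mm across and 14 mm thick, in the middle of the lid. 66 mm above the table when fully out, 50 mm when home (lid closed).
- wedge: Loose light wooden wedge, 126 mm long, 30 mm wide, 90 g. Origin: on its underside below the middle of its grip block; x points to the thin end, z up. Grip block 36 (x) x 30 (y) x 50 mm high. Ramp from x = 18 to 108 mm, falling evenly from 34.5 to 12 mm high (1 in 4).
- wedge_tip (a point): Bottom middle of the wedge's thin end, 108 mm from its origin along its +x. The ramp meets the closed lid when the thin end is 32 mm past the slot mouth; pushing 20 mm farther lifts the lid edge 5 mm.
- pinch_pot: Small brown clay cup, 72 mm across and 47 mm high, loose, standing left of the mould. Origin: centre of its underside. Not to be moved.
- test_tile2: Small brown tile 70 x 40 x 8 mm lying loose right of the mould. Origin: centre of its underside. Not to be moved.
Mind the look-alikes: they are no part of the job. Of the things shaped like the wedge, the wooden one is meant.

How it is judged:
On the way, in this order (a step that is already met when the one before it is completed fails the run):
1. the knob is pressed fully home while the lid is closed (value of joint plunger above 0.0145 m and value of joint lid below 0.008 rad), for 0.1 s.
2. the wedge's thin end is in the slot under the lid (x of wedge_tip in the frame of slot_mouth above 0.01 m and y of wedge_tip in the frame of slot_mouth between -0.03 and 0.03 m and height (world z) of wedge_tip below 0.01 m), for 0.05 s.
At the end, for the whole second after the job is handed in: Knob home within 1.5 mm; lid front edge 2 to 9 mm up (0.012 to 0.055 rad), on the wedge, untouched by the robot; wedge in the slot, flat on the table (6 mm, 0.1 rad), still, gripped; pinch pot and brown tile within 30 mm of their starts (value of joint plunger above 0.0145 m and value of joint lid between 0.012 and 0.055 rad and contact force between wedge and lid above 0.5 N and contact force between the fingers and wedge above 2 N and contact force between each of the arm, the fingers and lid below 0.3 N and x of wedge_tip in the frame of slot_mouth above 0.025 m and height (world z) of wedge below 0.006 m and height (world z) of wedge_tip below 0.008 m and angle between wedge's own z axis and vertical below 0.1 rad and linear speed of wedge below 0.02 m/s and distance of each of pinch_pot, test_tile2 from where it was at the start of the episode below 0.03 m); the arm keeps its last pose, push and grip.
It fails at once if the lid is levered wide open (front edge more than 16 mm up) (value of joint lid above 0.1 rad).
It fails at once if the pinch pot or the brown tile is knocked away (distance of any of pinch_pot, test_tile2 from where it was at the start of the episode above 0.04 m).
It also fails if it takes over 46 s, if anything falls off the work surface, if the arm or the gripper's body presses on something with over 40 N, if the wrist force passes 120 N, or if a joint passes its speed limit or range.

## Working session

There is one attempt and no reset: what is moved stays moved. The work goes in short steps, Python scripts to look and compute and a shell command to move; the robot and the scene stay as the last step left them, time stands still between calls to the robot, and variables do not carry over. Pictures are saved under pics/ and viewed, about 8 in all and at most 12, crops included, and the job is handed in when it is done.

```bash
mkdir -p pics
cat > h.py <<'E'
import numpy as np, cv2
from plant import r, snapshot, get_calibration, job, boxes_of
from scipy.spatial.transform import Rotation as R
def ray(c,u,v):
    p=cv2.undistortPoints(np.array([[[u,v]]],float),np.array([[c['fx'],0,c['cx']],[0,c['fy'],c['cy']],[0,0,1]]),np.array([c['k1'],0,0,0,0.]))[0,0]
    T=np.array(c['T']); return T[:3,3],T[:3,:3]@np.array([p[0],p[1],1])
def at(c,u,v,z):
    o,d=ray(c,u,v); return o+d*(z-o[2])/d[2]
def proj(c,P):
    T=np.array(c['T']); q=T[:3,:3].T@(np.array(P)-T[:3,3]); x=q[:2]/q[2]; x=x*(1+c['k1']*(x@x)); return np.array([c['fx']*x[0]+c['cx'],c['fy']*x[1]+c['cy']])
def snap(n,f):
    im=snapshot(n); cv2.imwrite('pics/'+f,im[:,:,::-1]); return im
def totool(dw):
    s=r.get_state(); return R.from_quat(s['eef_rot']).inv().apply(dw)
E
python3 - <<'E'
from h import *
s=r.get_state(); print(s['clock'],s['tool_pos'],s['eef_rot'],R.from_quat(s['eef_rot']).as_matrix().round(3),s['contact_force'])
for n in('top','side'):
    snap(n,n+'1.png'); c=get_calibration(n); print(n,np.array(c['T']).round(3).tolist(),c['fx'],c['k1'])
    for t in('mould','knob_top','wedge','pinch_pot','test_tile2'):
        for b in boxes_of(t,n)[:4]: print(t,np.round(b['bbox']),round(b['confidence'],2))
E
```

```text
0.0 [ 0.22910172 -0.58076702  0.21292138] [-0.13227352  0.69528752 -0.69402408  0.1319453 ] [[-0.93  -0.001  0.367]
 [-0.367  0.002 -0.93 ]
 [ 0.    -1.    -0.002]] [-0.7248674   0.57499288  0.19537783]
top [[0.019, -0.983, 0.182, 0.427], [-0.999, -0.028, -0.045, 0.013], [0.049, -0.181, -0.982, 0.927], [0.0, 0.0, 0.0, 1.0]] 448.8105478072962 -0.006643343481853903
mould [236. 168. 333. 257.] 0.86
knob_top [273. 192. 295. 214.] 0.77
wedge [230. 304. 254. 374.] 0.79
wedge [456. 253. 481. 317.] 0.71
pinch_pot [185. 209. 222. 244.] 0.6
test_tile2 [339. 158. 369. 195.] 0.63
test_tile2 [272. 194. 297. 215.] 0.5
side [[-0.98, -0.132, 0.151, 0.433], [-0.199, 0.556, -0.807, 0.954], [0.022, -0.821, -0.571, 0.766], [0.0, 0.0, 0.0, 1.0]] 541.7679864452759 -0.15427683082247562
mould [256. 247. 334. 313.] 0.9
mould [288. 314. 327. 346.] 0.56
knob_top [289. 256. 311. 276.] 0.71
wedge [367. 189. 412. 209.] 0.86
wedge [387. 297. 453. 339.] 0.55
pinch_pot [289. 314. 326. 345.] 0.67
pinch_pot [256. 247. 337. 310.] 0.27
test_tile2 [268. 232. 298. 246.] 0.57
```

View pics/top1.png

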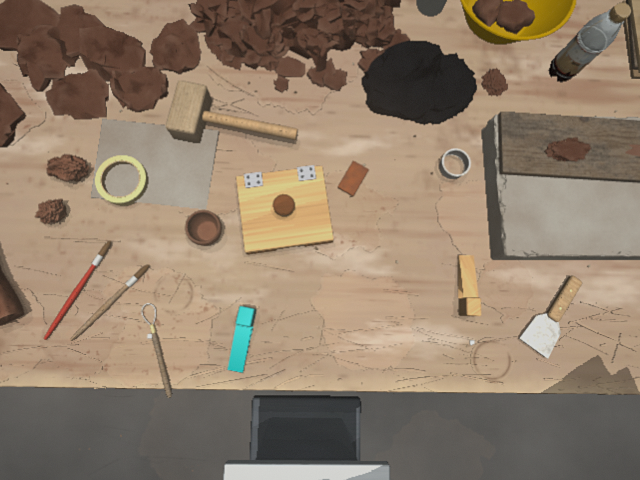

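View pics/side1.png

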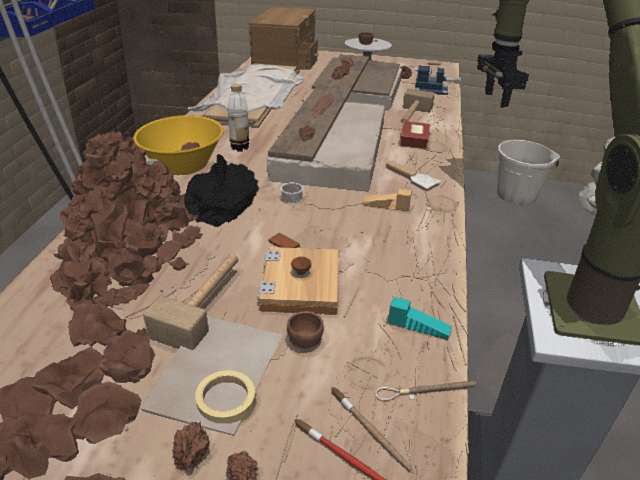

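Seen: in the top view there are two wedge-shaped things, a light wooden one at (469,285) and a teal one at (242,338). The wooden one fits the description: its block is at the near end (470,306) and its thin end at (462,256). The mould is at (285,210), the knob at (284,205), the pot at (204,227) and the tile at (353,178). I'll confirm with one crop.

Run:
```python
from h import *
im=cv2.imread('pics/top1.png')
a=cv2.resize(im[245:325,430:510],(480,480),interpolation=cv2.INTER_CUBIC) # x6
b=cv2.resize(im[155:265,230:340],(320,320),interpolation=cv2.INTER_CUBIC)
o=np.zeros((480,800,3),np.uint8);o[:,:480]=a;o[:320,480:]=b
cv2.imwrite('pics/crop1.png',o)
c=get_calibration('top')
for p in [(236,178),(327,167),(333,243),(244,252)]: print(at(c,*p,.036).round(4))
print('knob',at(c,284,204,.066))
c2=get_calibration('side');print('knob side',at(c2,300,264,.066))
print('pot',at(c,204,229,.02),'tile',at(c,354,177,.008))
```

```text
[0.707  0.1608 0.036 ]
[ 0.7373 -0.0255  0.036 ]
[ 0.5774 -0.0407  0.036 ]
[0.5543 0.1364 0.036 ]
knob [0.64754319 0.05910782 0.066     ]
knob side [0.64520333 0.07392918 0.066     ]
pot [0.60172478 0.2219603  0.02      ] tile [ 0.7267682 -0.0850017  0.008    ]
```

View pics/crop1.png

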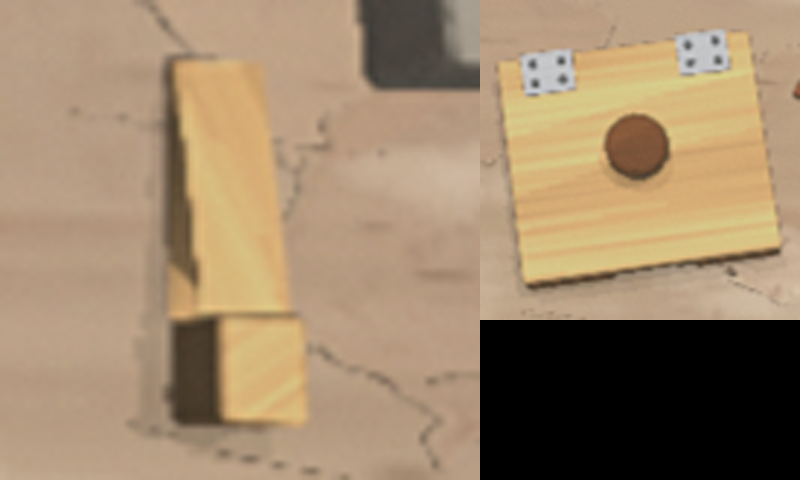

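Confirmed: the wooden wedge, with the block near the robot. Next I'll compute the poses and the first move.

Run:
```python
from h import *
c=get_calibration('top')
pc=[(236.2,176.3),(322.1,166),(333.1,240.3),(245.8,252.6)]
W=np.array([at(c,u,v,.036)[:2] for u,v in pc])
L=np.array([[.08,.09],[.08,-.09],[-.08,-.09],[-.08,.09]])
m=W.mean(0); A=W-m; yaw=np.arctan2((L[:,0]*A[:,1]-L[:,1]*A[:,0]).sum(),(L*A).sum())
Rm=R.from_euler('z',yaw).as_matrix()[:2,:2]
print('mould',m,'yaw',np.degrees(yaw),'res',(W-m-L@Rm.T).round(4).tolist(),'mouth',m+Rm@[-.08,0])
g=lambda x,y,z:at(c,430+x/6,245+y/6,z)
B=np.array([g(x,y,.05) for x,y in[(218,318),(302,318),(307,422),(220,424)]])
print('block corners',B.round(4).tolist(),B.mean(0)); t=(g(170,60,.012)+g(262,60,.012))/2
print('tip',t,'wyaw',np.degrees(np.arctan2(t[1]-B.mean(0)[1],t[0]-B.mean(0)[0])),np.linalg.norm((t-B.mean(0))[:2]))
kx=at(c,230+(637-480)/2.909,155+145/2.909,.066);print('knob',kx)
print('knob-from-tcp tool',totool(kx-np.array(r.get_state()['tool_pos'])))
s=r.get_state();print(s['opening'])
```

```text
mould [0.64647671 0.05934017] yaw 9.547200174854243 res [[0.0002, -0.0008], [-0.0012, 0.0009], [0.0004, 0.0019], [0.0006, -0.002]] mouth [0.56758477 0.04607136]
block corners [[0.4724, -0.305, 0.05], [0.473, -0.3332, 0.05], [0.4393, -0.3334, 0.05], [0.4381, -0.3044, 0.05]] [ 0.45567541 -0.3189966   0.05      ]
tip [ 0.56369744 -0.3214171   0.012     ] wyaw -1.283636969232121 0.10804914390836771
knob [0.6458278  0.05910285 0.066     ]
knob-from-tcp tool [-0.62242175  0.14773474 -0.44294986]
1.0032564583901364
```

```bash
python3 -m handwheel '[[[-0.04,0,-0.028,0,0.034,0],[-0.33,0,-0.235,0,0.067,0],[-0.33,0,-0.235,0,0.067,0],[-0.33,0,-0.235,0,0.067,0],[-0.33,0,-0.235,0,0.067,0],[-0.33,0,-0.235,0,0.067,0],[-0.33,0,-0.235,0,0.067,0],[-0.33,0,-0.235,0,0.067,0],[-0.33,0,-0.235,0,0.067,0],[-0.33,0,-0.235,0,0.067,0],[-0.33,0,-0.235,0,0.067,0]]]' -1 20
python3 - <<'E'
from h import *
s=r.get_state();print(s['clock'],s['tool_pos'],R.from_quat(s['eef_rot']).as_matrix().round(3).tolist(),totool(np.array([.646,.059,.11])-s['tool_pos']),s['contact_force'])
E
```

```text
clock: 1.52
tool_pos: [0.4552, -0.234, 0.2141]
eef_rot: [-0.061, 0.706, -0.703, 0.064]
contact_force: [-0.3, -0.1, 0.3]
opening: 0.192
1.5167 [ 0.45518059 -0.23398008  0.21409134] [[-0.984, 0.004, 0.177], [-0.177, 0.004, -0.984], [-0.005, -1.0, -0.003]] [-0.23910287  0.10601944 -0.25431098] [-0.29021591 -0.12290894  0.30478659]
```

```bash
python3 -m handwheel '[[[-0.239,0.03,-0.254,0,0.004,0],[-0.239,0.03,-0.254,0,0.004,0],[-0.239,0.03,-0.254,0,0.004,0],[-0.239,0.03,-0.254,0,0.004,0],[-0.239,0.03,-0.254,0,0.004,0],[-0.239,0.03,-0.254,0,0.004,0],[-0.239,0.03,-0.254,0,0.004,0],[-0.239,0.03,-0.254,0,0.004,0],[-0.239,0.03,-0.254,0,0.004,0],[-0.239,0.106,-0.254,0,0.004,0],[-0.239,0.106,-0.254,0,0.004,0],[-0.239,0.106,-0.254,0,0.004,0]]]'
python3 - <<'E'
from h import *
s=r.get_state();print(s['clock'],s['tool_pos'],s['opening'],R.from_quat(s['eef_rot']).as_matrix().round(3).tolist(),totool(np.array([.646,.059,.066])-s['tool_pos']))
snap('side','side2.png')
im=cv2.imread('pics/side2.png')[170:350,200:400];cv2.imwrite('pics/side2c.png',cv2.resize(im,(660,594),interpolation=cv2.INTER_CUBIC))
E
```

```text
clock: 2.52
tool_pos: [0.6388, 0.0476, 0.1012]
eef_rot: [0.059, -0.705, 0.705, -0.05]
contact_force: [-1.5, 0.2, -0.8]
opening: 0.005
2.5167 [0.63884078 0.0475611  0.10118987] 0.005346364087595815 [[-0.988, -0.013, 0.153], [-0.153, -0.002, -0.988], [0.013, -1.0, -0.0]] [-0.00928104  0.03507304 -0.01020657]
```

View pics/side2c.png

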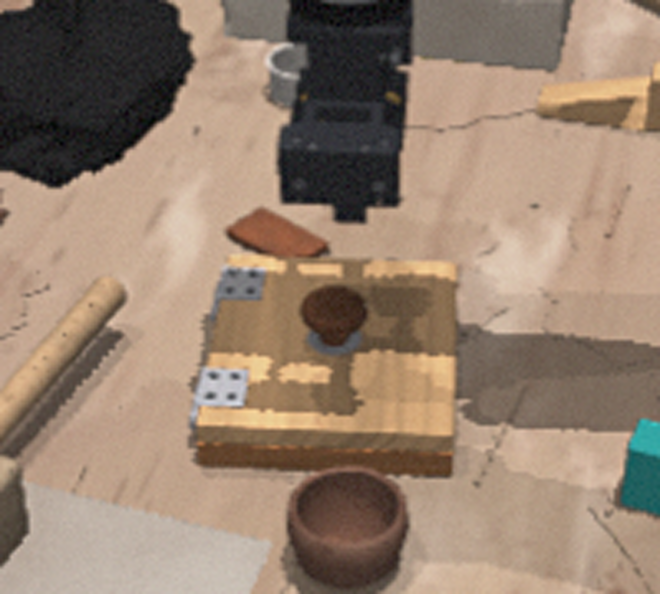

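The shut fingers are above and behind the knob, as expected from this angle, and the arm was still settling. The knob is out and the surroundings are clear. Next I'll descend.

```bash
python3 -m handwheel '[[[0,0,0,0,0,0],[0,0,0,0,0,0],[0,0.02,0,0,0,0],[0,0.036,0,0,0,0],[0,0.036,0,0,0,0],[0,0.036,0,0,0,0]]]'
python3 - <<'E'
from h import *
s=r.get_state();print(s['clock'],s['tool_pos'],totool(np.array([.646,.059,.050])-s['tool_pos']),s['contact_force'])
E
```

```text
clock: 3.07
tool_pos: [0.6449, 0.0479, 0.0733]
eef_rot: [0.053, -0.705, 0.705, -0.054]
contact_force: [-0.4, -0.6, -0.0]
opening: 0.006
3.0667 [0.64487773 0.0479295  0.07325989] [-0.00274677  0.02326282 -0.01077656] [-0.36237796 -0.59848431 -0.02884017]
```

```bash
python3 -m handwheel '[[[-0.002,0,-0.011,0,0,0],[-0.002,0,-0.011,0,0,0],[-0.002,0.005,-0.011,0,0,0],[-0.002,0.010,-0.011,0,0,0],[-0.002,0.015,-0.011,0,0,0],[-0.002,0.020,-0.011,0,0,0],[-0.002,0.024,-0.011,0,0,0],[-0.002,0.026,-0.011,0,0,0],[-0.002,0.026,-0.011,0,0,0],[-0.002,0.026,-0.011,0,0,0]]]'
```

```text
clock: 3.9
tool_pos: [0.6443, 0.0593, 0.0455]
eef_rot: [0.054, -0.705, 0.705, -0.054]
contact_force: [-0.4, -0.0, 0.1]
opening: 0.009
```

Run:
```python
from h import *
s=r.get_state();print(s['clock'],s['tool_pos'],s['contact_force'],s['joint_torque'])
snap('side','side3.png')
im=cv2.imread('pics/side3.png')[200:340,230:370];cv2.imwrite('pics/side3c.png',cv2.resize(im,(590,590),interpolation=cv2.INTER_CUBIC))
```

```text
3.9 [0.64431706 0.05925604 0.04549898] [-0.36889855 -0.03582467  0.06720328] [ 2.60306573e-03 -5.80397630e+01  1.05805680e+00 -1.10780632e+01
  9.17198704e-04 -7.08032143e-02 -2.57437005e-04]
```

View pics/side3c.png

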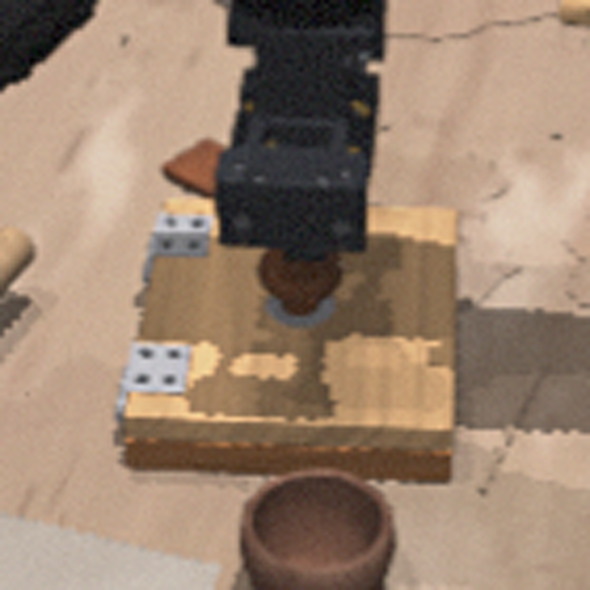

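Run:
```python
from h import *
s=r.get_state();p=np.array(s['tool_pos']);c=get_calibration('side')
f=lambda P:((proj(c,P)-[230,200])*590/140).round(0)
print('tcp',f(p),'tcp+64',f(p+[0,0,.064]),'knob66',f([.646,.059,.066]),'knob50',f([.646,.059,.05]))
for z in(.036,): print([f([*(np.array([.6465,.0593])+R.from_euler('z',9.5,degrees=True).as_matrix()[:2,:2]@q),z]) for q in([.08,.09],[.08,-.09],[-.08,-.09],[-.08,.09])])
# observed knob rim in first side crop and tip
w=get_calibration('wrist');print(np.array(w['T']).round(3).tolist())
snap('wrist','w1.png')
```

```text
tcp [303. 284.] tcp+64 [303. 182.] knob66 [300. 252.] knob50 [300. 277.]
[array([122., 408.]), array([164., 190.]), array([457., 202.]), array([453., 421.])]
[[0.153, -0.94, -0.305, 0.724], [-0.988, -0.145, -0.047, 0.072], [0.0, 0.308, -0.951, 0.217], [0.0, 0.0, 0.0, 1.0]]
```

View pics/w1.png

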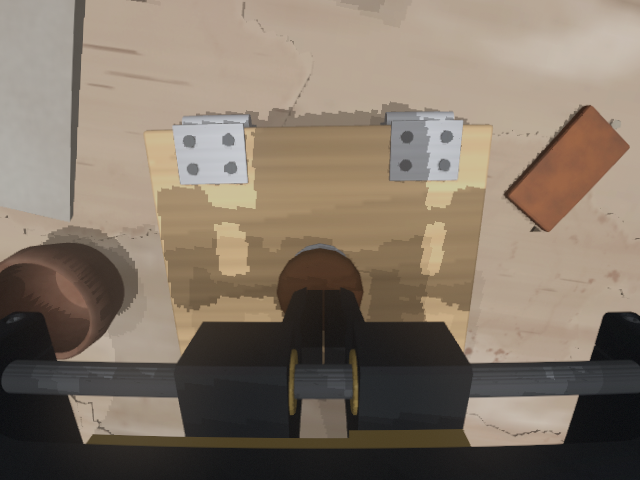

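Run:
```python
from h import *
w=get_calibration('wrist');s=r.get_state();p=np.array(s['tool_pos'])
for z in(.066,.058,.05):
    print(z,[proj(w,[.646+.022*a,.0593+.022*b,z]).round(0).tolist() for a,b in((1,0),(0,1),(0,-1))])
print('tcp',proj(w,p),[proj(w,[.6465+np.dot([.986,-.165],q),.0593+np.dot([.165,.986],q),.036]).round(0).tolist() for q in([.08,.09],[.08,-.09])])
im=cv2.imread('pics/side3.png')[230:290,270:330];cv2.imwrite('pics/z.png',np.hstack([cv2.resize(x,(400,400),interpolation=cv2.INTER_CUBIC) for x in(cv2.imread('pics/side2.png')[230:290,270:330],im)]))
```

```text
0.066 [[331.0, 258.0], [279.0, 293.0], [368.0, 306.0]]
0.058 [[330.0, 252.0], [281.0, 286.0], [366.0, 298.0]]
0.05 [[330.0, 247.0], [283.0, 280.0], [364.0, 291.0]]
tcp [323.03278529 284.69826051] [[146.0, 131.0], [499.0, 127.0]]
```

View pics/z.png

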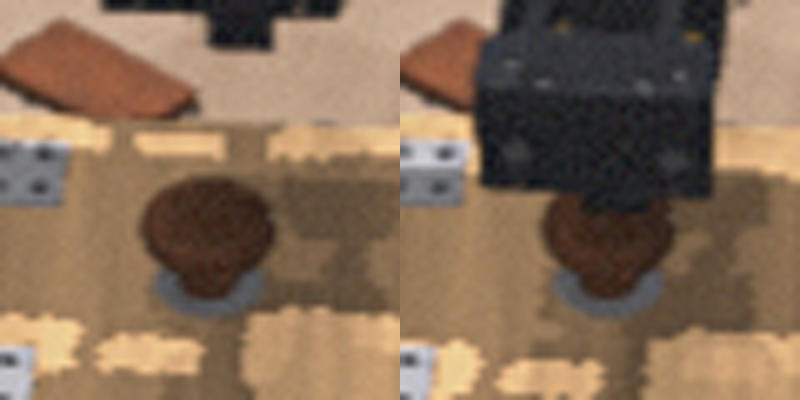

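The knob has not moved, and the fingertip is just above it. The true tip is about 15–20 mm higher than I read, so I'll keep pressing slowly and watch the force.

```bash
python3 -m handwheel '[[[0,0.003,0,0,0,0],[0,0.006,0,0,0,0],[0,0.006,0,0,0,0],[0,0.006,0,0,0,0]]]';  python3 -m handwheel '[[[0,0.003,0,0,0,0],[0,0.006,0,0,0,0],[0,0.006,0,0,0,0],[0,0.006,0,0,0,0]]]'
```

```text
clock: 4.33
tool_pos: [0.6442, 0.0593, 0.0395]
eef_rot: [0.054, -0.705, 0.705, -0.054]
contact_force: [-1.3, -0.2, -0.2]
opening: 0.003
clock: 4.67
tool_pos: [0.6443, 0.0593, 0.0335]
eef_rot: [0.054, -0.705, 0.705, -0.054]
contact_force: [-0.8, -0.3, 0.7]
opening: 0.004
```

Run:
```python
from h import *
s=r.get_state();print(s['tool_pos'],s['contact_force'],s['q'])
snap('side','side4.png');snap('wrist','w2.png')
a=cv2.resize(cv2.imread('pics/side4.png')[215:295,260:340],(400,400),interpolation=cv2.INTER_CUBIC)
b=cv2.resize(cv2.imread('pics/w2.png')[220:340,260:380],(400,400),interpolation=cv2.INTER_CUBIC)
cv2.imwrite('pics/z2.png',np.hstack([a,b]))
```

```text
[0.64426133 0.05934048 0.03349749] [-0.79302832 -0.27040306  0.68130789] [-0.14670328  0.95014022 -0.03074387  1.61701583  0.04609211  0.57535252
 -1.62129308]
```

View pics/z2.png

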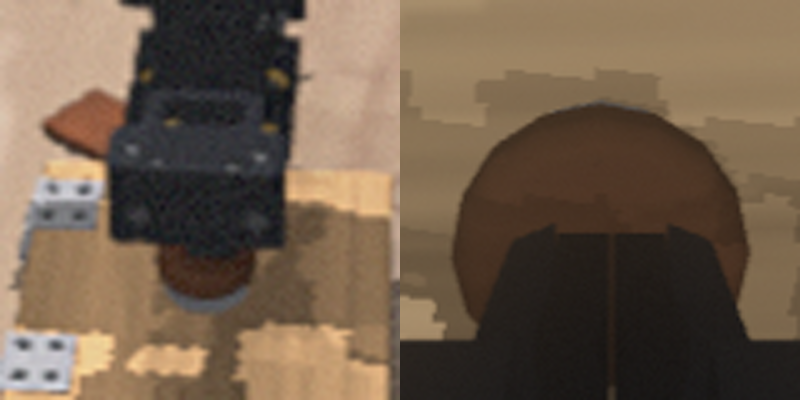

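The knob is now most of the way in, with its stem hidden. The fingertips act about 19 mm above the reported TCP, and the force reading is barely responding. I'll continue in small steps and compare commanded with reached.

```bash
for i in 1 2 3; do python3 -m handwheel '[[[0,0.001,0,0,0,0],[0,0.002,0,0,0,0],[0,0.002,0,0,0,0]]]' | sed -n '2p;4p'; python3 -c "
from plant import r; print([round(x,2) for x in r.get_state()['joint_torque']])"; done
```

```text
tool_pos: [0.6443, 0.0594, 0.0318]
contact_force: [-1.8, -0.3, 2.6]
[np.float64(0.02), np.float64(-56.86), np.float64(1.09), np.float64(-10.87), np.float64(0.03), np.float64(-0.44), np.float64(-0.0)]
tool_pos: [0.6443, 0.0593, 0.0296]
contact_force: [-0.7, 0.3, 3.5]
[np.float64(0.03), np.float64(-56.81), np.float64(1.1), np.float64(-10.85), np.float64(0.03), np.float64(-0.49), np.float64(-0.0)]
tool_pos: [0.6443, 0.0594, 0.0275]
contact_force: [-2.2, -0.4, 2.9]
[np.float64(0.03), np.float64(-57.19), np.float64(1.11), np.float64(-10.86), np.float64(0.03), np.float64(-0.47), np.float64(-0.0)]
```

```bash
for i in 1 2 3 4 5; do python3 -m handwheel '[[[0,0.001,0,0,0,0],[0,0.002,0,0,0,0],[0,0.002,0,0,0,0]]]' | sed -n '2p;4p'; done
python3 - <<'E'
from h import *
snap('side','side5.png');snap('wrist','w3.png')
a=cv2.resize(cv2.imread('pics/side5.png')[215:295,260:340],(400,400),interpolation=cv2.INTER_CUBIC)
b=cv2.resize(cv2.imread('pics/w3.png')[220:340,260:380],(400,400),interpolation=cv2.INTER_CUBIC)
cv2.imwrite('pics/z3.png',np.hstack([a,b]))
E
```

```text
tool_pos: [0.6443, 0.0593, 0.0255]
contact_force: [-1.0, -0.4, 3.7]
tool_pos: [0.6443, 0.0594, 0.0254]
contact_force: [-4.9, 0.4, 16.0]
tool_pos: [0.6444, 0.0594, 0.0252]
contact_force: [-9.0, -0.4, 28.5]
tool_pos: [0.6445, 0.0593, 0.0251]
contact_force: [-12.6, -1.1, 41.9]
tool_pos: [0.6445, 0.0593, 0.0249]
contact_force: [-16.9, -1.1, 53.4]
```

View pics/z3.png

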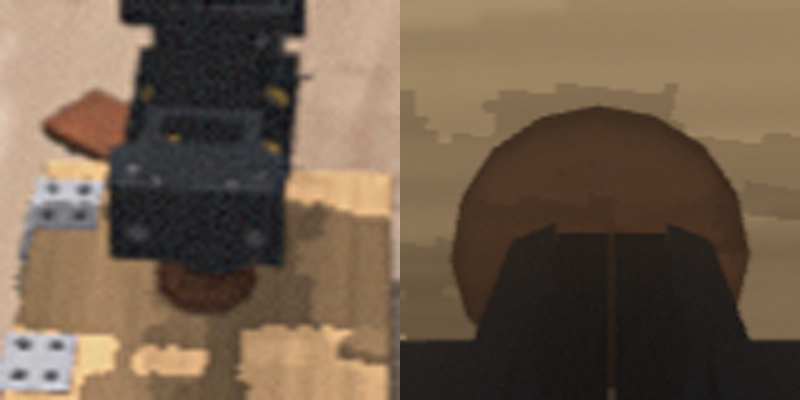

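The washer is fully hidden, so the knob is home, with a hard stop at 53 N. The real fingertips sit about 24 mm above the reported TCP. Now I'll lift off.

```bash
python3 -m handwheel '[[[0,-0.01,0,0,0,0],[0,-0.04,0,0,0,0],[0,-0.08,0,0,0,0],[0,-0.11,0,0,0,0],[0,-0.11,0,0,0,0]]]'
python3 - <<'E'
from h import *
s=r.get_state();M=R.from_quat(s['eef_rot']).as_matrix();print(M.round(3).tolist(),np.degrees(np.arctan2(M[1,2],M[0,2])),totool(np.array([.4557,-.319,.12])-s['tool_pos']))
E
```

```text
clock: 7.28
tool_pos: [0.6494, 0.0598, 0.134]
eef_rot: [-0.049, 0.705, -0.705, 0.058]
contact_force: [-0.0, 0.6, 1.0]
opening: 0.008
[[-0.988, 0.013, 0.152], [-0.152, 0.002, -0.988], [-0.013, -1.0, 0.0]] -81.27035889132998 [0.24911854 0.01092294 0.3450377 ]
```

```bash
python3 -m handwheel '[[[0.249,0.011,0.345,0,0.056,0],[0.249,0.011,0.345,0,0.056,0],[0.249,0.011,0.345,0,0.056,0],[0.249,0.011,0.345,0,0.056,0],[0.249,0.011,0.345,0,0.056,0],[0.249,0.011,0.345,0,0.056,0],[0.249,0.011,0.345,0,0.056,0],[0.249,0.011,0.345,0,0.056,0],[0.249,0.011,0.345,0,0.056,0],[0.249,0.011,0.345,0,0.056,0],[0.249,0.011,0.345,0,0.056,0],[0.249,0.011,0.345,0,0.056,0]]]' 1 20;python3 -m handwheel '[[[0,0,0,0,0,0],[0,0,0,0,0,0],[0,0,0,0,0,0],[0,0,0,0,0,0]]]'
python3 - <<'E'
from h import *
s=r.get_state();M=R.from_quat(s['eef_rot']).as_matrix();print(np.degrees(np.arctan2(M[1,2],M[0,2])),totool(np.array([.4557,-.319,.12])-s['tool_pos']))
w=get_calibration('wrist');snap('wrist','w4.png')
print(boxes_of('wedge','wrist')[:2])
for P in([.4377,-.304,.05],[.4737,-.304,.05],[.4737,-.334,.05],[.4377,-.334,.05],[.5637,-.3214,.012]): print(proj(w,P).round())
E
```

```text
clock: 8.28
tool_pos: [0.4478, -0.3242, 0.1159]
eef_rot: [-0.011, -0.706, 0.708, 0.012]
contact_force: [0.9, -0.2, -0.5]
opening: 0.89
clock: 8.62
tool_pos: [0.4522, -0.3174, 0.1167]
eef_rot: [0.007, 0.707, -0.707, -0.007]
contact_force: [-0.4, 0.3, -0.9]
opening: 1.002
-91.12089862256725 [-0.00357337 -0.00332665  0.00149005]
[{'bbox': [305.2, 85.7, 346.6, 265.0], 'confidence': 0.65}]
[305. 264.]
[304. 217.]
[346. 217.]
[346. 264.]
[326.  87.]
```

View pics/w4.png

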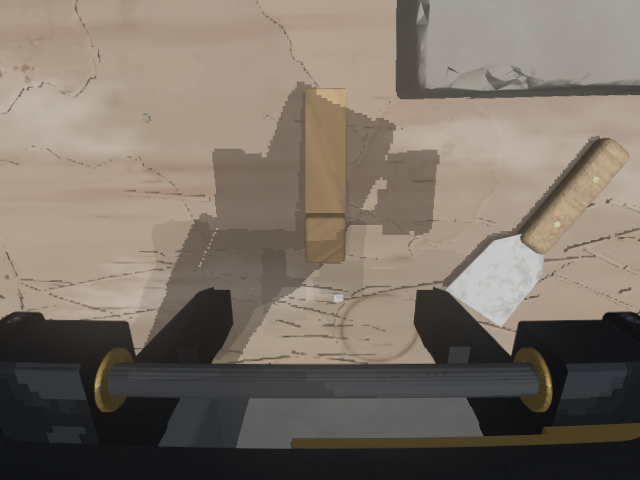

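Run:
```python
from h import *
s=r.get_state();w=get_calibration('wrist');T=np.array(w['T']);print(w['fx'],T[:3,3],s['tool_pos'])
for row in(290,307,325):
  o,a=ray(w,232,row);_,b=ray(w,415,row)
  k=.088/np.linalg.norm(a-b);P=o+k*(a+b)/2
  print(row,P,totool(P-s['tool_pos']))
print(proj(w,s['tool_pos']))
```

```text
342.3705705781261 [ 0.53194152 -0.31983154  0.28779349] [ 0.45162857 -0.31822735  0.11675824]
290 [ 0.45917642 -0.31856911  0.13897772] [-0.00756151 -0.02221676  0.0001773 ]
307 [ 0.451437   -0.31841349  0.14160809] [ 0.0001785  -0.02484998  0.00018177]
325 [ 0.44325405 -0.31824896  0.1444294 ] [ 0.00836206 -0.0276743   0.00018649]
[323.10580919 284.66877368]
```

```bash
python3 -m handwheel '[[[-0.004,0.02,0.001,0,0,0],[-0.004,0.06,0.001,0,0,0],[-0.004,0.09,0.001,0,0,0],[-0.004,0.105,0.001,0,0,0],[-0.004,0.116,0.001,0,0,0],[-0.004,0.116,0.001,0,0,0],[-0.004,0.116,0.001,0,0,0]]]';python3 -m handwheel '[[[0,0,0,0,0,0],[0,0,0,0,0,0],[0,0,0,0,0,0],[0,0,0,0,0,0],[0,0,0,0,0,0],[0,0,0,0,0,0],[0,0,0,0,0,0],[0,0,0,0,0,0]]]' -1 30
```

```text
clock: 9.3
tool_pos: [0.4551, -0.3204, 0.0009]
eef_rot: [-0.008, -0.707, 0.707, 0.008]
contact_force: [-0.3, 0.5, 0.6]
opening: 1.001
clock: 9.97
tool_pos: [0.4548, -0.3206, 0.0008]
eef_rot: [-0.008, -0.707, 0.707, 0.008]
contact_force: [0.8, 0.4, 0.0]
opening: 0.419
```

```bash
python3 -m handwheel '[[[0,0,0,0,0,0],[0,0,0,0,0,0],[0,0,0,0,0,0],[0,0,0,0,0,0]]]' ;python3 -m handwheel '[[[0,-0.02,0,0,0,0],[0,-0.05,0,0,0,0],[0,-0.05,0,0,0,0],[0,-0.05,0,0,0,0]]]'
python3 - <<'E'
from h import *
s=r.get_state();M=R.from_quat(s['eef_rot']).as_matrix();print(M.round(3).tolist(),np.degrees(np.arctan2(M[1,2],M[0,2])))
w=get_calibration('wrist');snap('wrist','w5.png')
print([ (b['bbox'],b['confidence']) for b in boxes_of('wedge','wrist')[:2]])
# predicted when gripped: offset of wedge origin from TCP at grip ~ (.0009,.0016), z=-.0008
p=np.array(s['tool_pos'])
for q in([-.018,.015,.05],[-.018,-.015,.05],[.018,.015,.05],[.108,.015,.012],[.108,-.015,.012]): print(q,proj(w,p+np.array([0.001,0,-.0008])+R.from_euler('z',-1.2,degrees=True).apply(q)).round(1))
# goal: wedge yaw 9.5, tip 10mm before mouth 
m=np.array([.5676,.0461]);d=np.array([np.cos(np.radians(9.55)),np.sin(np.radians(9.55))])
for ins in(-.02,.032,.052): print(ins,m+d*(ins-.108)-d*.001)
E
```

```text
clock: 10.3
tool_pos: [0.4547, -0.3205, 0.0007]
eef_rot: [0.008, 0.707, -0.707, -0.008]
contact_force: [-0.6, 1.0, 1.4]
opening: 0.337
clock: 10.63
tool_pos: [0.4556, -0.3213, 0.0518]
eef_rot: [-0.009, -0.706, 0.708, 0.007]
contact_force: [0.7, -0.1, -0.9]
opening: 0.338
[[-1.0, 0.003, -0.023], [0.023, -0.002, -1.0], [-0.003, -1.0, 0.002]] -91.34270085919889
[([287.3, 61.6, 360.7, 368.1], 0.56)]
[-0.018, 0.015, 0.05] [288.4 369.6]
[-0.018, -0.015, 0.05] [358.3 369.4]
[0.018, 0.015, 0.05] [285.2 293.9]
[0.108, 0.015, 0.012] [287.3  60.8]
[0.108, -0.015, 0.012] [358.   60.7]
-0.02 [0.44038779 0.02469784]
0.032 [0.49166713 0.03332507]
0.052 [0.51138995 0.03664323]
```

```bash
python3 -m handwheel '[[[0.023,0,-0.345,0,-0.06,0],[0.023,0,-0.345,0,-0.06,0],[0.023,0,-0.345,0,-0.06,0],[0.023,0,-0.345,0,-0.06,0],[0.023,0,-0.345,0,-0.06,0],[0.023,0,-0.345,0,-0.06,0],[0.023,0,-0.345,0,-0.06,0],[0.023,0,-0.345,0,-0.06,0],[0.023,0,-0.345,0,-0.06,0],[0.023,0,-0.345,0,-0.06,0],[0.023,0,-0.345,0,-0.06,0],[0.023,0,-0.345,0,-0.06,0]]]'; python3 -m handwheel '[[[0,0,0,0,0,0],[0,0,0,0,0,0],[0,0,0,0,0,0]]]'
python3 - <<'E'
from h import *
s=r.get_state();M=R.from_quat(s['eef_rot']).as_matrix();print(np.degrees(np.arctan2(M[1,2],M[0,2])),totool(np.array([.4404,.0247,.0008])-s['tool_pos']))
snap('wrist','w6.png')
E
```

```text
clock: 11.73
tool_pos: [0.4393, 0.0233, 0.0502]
eef_rot: [0.058, -0.704, 0.705, -0.057]
contact_force: [-0.8, 0.2, -0.7]
opening: 0.336
clock: 11.98
tool_pos: [0.4398, 0.0234, 0.0507]
eef_rot: [0.058, -0.705, 0.705, -0.057]
contact_force: [-0.8, -0.5, -0.4]
opening: 0.338
-80.675163817133 [-0.00084576  0.04986163 -0.00115962]
```

View pics/w6.png

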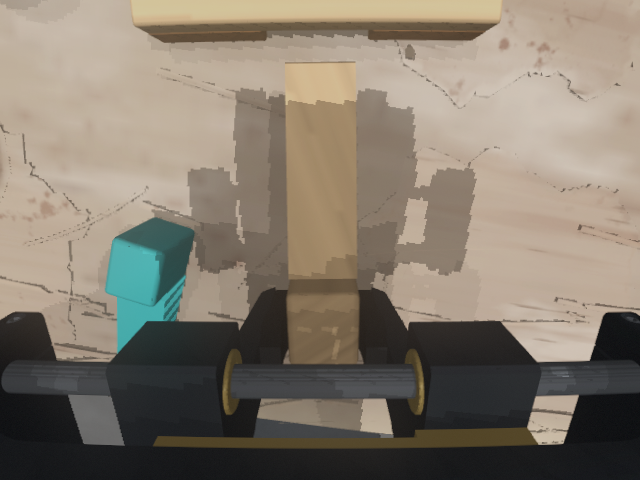

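Run:
```python
from h import *
w=get_calibration('wrist');s=r.get_state()
for u,v in((113,238),(194,228),(158,304),(106,292)): print('teal',totool(at(w,u,v,.05)-s['tool_pos']).round(4))
a,b=at(w,267,38,.02),at(w,369,38,.02);print('slot edges top',a,b,totool((a+b)/2-s['tool_pos']),np.linalg.norm(a-b))
print('lid front',totool(at(w,142,24,.036)-s['tool_pos']),totool(at(w,493,22,.036)-s['tool_pos']))
```

```text
teal [-0.0265  0.0007 -0.1122]
teal [-0.032   0.0007 -0.0676]
teal [ 0.0127  0.0007 -0.0936]
teal [ 0.0054  0.0007 -0.1225]
slot edges top [0.56081662 0.07366664 0.02      ] [0.56954398 0.02068759 0.02      ] [-0.12750642  0.03070152 -0.00273548] 0.053693072827176204
lid front [-0.13091961  0.01466654 -0.08786617] [-0.13176535  0.0147364   0.08214456]
```

Clear of the teal block, and the wedge is lined up with the slot (58 mm gap, wedge about 3 mm off centre). I'll lower it, then slide in.

```bash
python3 -m handwheel '[[[-0.001,0.02,-0.002,0,0,0],[-0.001,0.04,-0.002,0,0,0],[-0.001,0.0495,-0.002,0,0,0],[-0.001,0.0495,-0.002,0,0,0],[-0.001,0.0495,-0.002,0,0,0]]]'; python3 -m handwheel '[[[-0.01,0,0,0,0,0],[-0.02,0,0,0,0,0],[-0.03,0,0,0,0,0],[-0.04,0,0,0,0,0],[-0.044,0,0,0,0,0],[-0.044,0,0,0,0,0],[-0.044,0,0,0,0,0]]]'
python3 - <<'E'
from h import *
s=r.get_state();M=R.from_quat(s['eef_rot']).as_matrix();print(np.degrees(np.arctan2(M[1,2],M[0,2])),s['contact_force'],totool(np.array([.4917,.0333,.0008])-s['tool_pos']))
snap('wrist','w7.png')
E
```

```text
clock: 12.45
tool_pos: [0.4448, 0.0264, 0.0047]
eef_rot: [0.062, -0.704, 0.705, -0.054]
contact_force: [-0.1, 0.7, -1.0]
opening: 0.339
clock: 13.03
tool_pos: [0.4877, 0.0336, 0.0046]
eef_rot: [0.062, -0.704, 0.705, -0.054]
contact_force: [0.1, 0.2, -3.8]
opening: 0.336
-80.57019300285471 [ 0.0562552   0.17696001 -3.84874126] [-0.00390775  0.00379889  0.0009513 ]
```

```bash
python3 - <<'E'
from h import *
s=r.get_state();Q=R.from_quat(s['eef_rot']);print(Q.as_matrix().round(4).tolist(),s['q'],s['clock'])
rv=np.cross([0,0,-1],Q.as_matrix()[:,1]);print('turn to fix, tool frame /180:',Q.inv().apply(-rv)/np.pi, totool([0,0,-.0038]))
a=boxes_of('wedge','wrist')
print([(x['bbox'],x['confidence']) for x in a])
E
sed -i 's/$//' h.py
python3 - <<'E'
import cv2,os
os.chdir('.')
import sys;sys.path.insert(0,'.')
from h import *
snap('side','side6.png')
a=cv2.resize(cv2.imread('pics/side6.png')[215:315,280:380],(400,400),interpolation=cv2.INTER_CUBIC)
b=cv2.resize(cv2.imread('pics/w7.png')[0:300,170:470],(400,400))
cv2.imwrite('pics/z7.png',np.hstack([a,b]))
E
```

```text
[[-0.9864, -0.0114, 0.164], [-0.164, -0.002, -0.9865], [0.0116, -0.9999, 0.0001]] [-0.09644396  0.89876823 -0.1096572   2.095082    0.48952235  0.18343293
 -2.05442029] 13.0833
turn to fix, tool frame /180: [-4.26128895e-05  3.67397494e-22  3.68222955e-03] [-4.39586481e-05  3.79974570e-03 -5.08714894e-07]
[([286.7, 126.8, 364.4, 367.0], 0.9), ([74.5, 317.6, 148.2, 442.6], 0.59)]
```

View pics/z7.png

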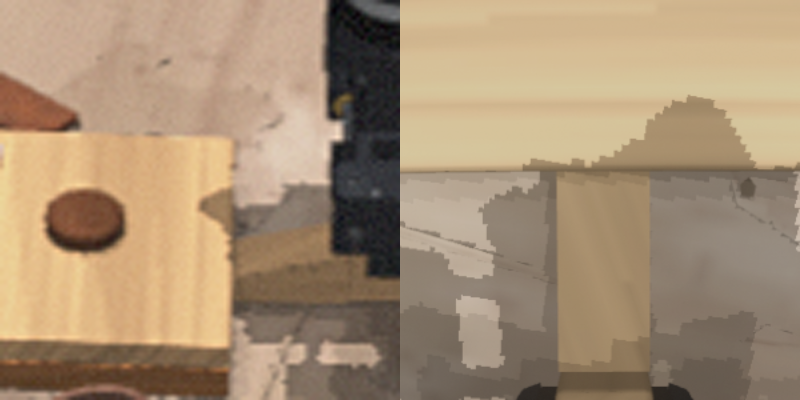

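Image check: the knob is flush on the lid (85,215 in the crop) and the wedge is centred in the slot with its thin end under the lid. It sits about 4 mm high and 0.7° off, so I'll lower and level it before pushing on.

```bash
python3 -m handwheel '[[[0,0.001,0,0,0,0.002],[0,0.0025,0,0,0,0.004],[0,0.004,0,0,0,0.0045],[0,0.004,0,0,0,0.0045],[0,0.004,0,0,0,0.0045],[0,0.004,0,0,0,0.0045]]]'
python3 - <<'E'
from h import *
s=r.get_state();Q=R.from_quat(s['eef_rot']);M=Q.as_matrix();print(M[:,1].round(4),np.degrees(np.arctan2(M[1,2],M[0,2])),s['contact_force'],s['moment'],s['tool_pos'],totool(np.array([.5114,.0366,.0008])-s['tool_pos']))
E
```

```text
clock: 13.68
tool_pos: [0.4881, 0.0343, 0.001]
eef_rot: [-0.057, 0.705, -0.705, 0.06]
contact_force: [-1.2, -0.9, 1.3]
opening: 0.337
[ 3.4e-03  8.0e-04 -1.0e+00] -80.50468430288448 [-1.18072037 -0.87393898  1.31256767] [ 0.01126045  0.06985452 -0.00580229] [0.48805322 0.03425339 0.00102349] [-0.0234131   0.00030499  0.00153704]
```

```bash
for i in 1 2 3 4; do python3 -m handwheel '[[[-0.002,0,0,0,0,0],[-0.004,0,0,0,0,0],[-0.004,0,0,0,0,0],[-0.004,0,0,0,0,0]]]' | sed -n '2,4p'; done
```

```text
tool_pos: [0.4928, 0.0349, 0.0009]
eef_rot: [-0.057, 0.705, -0.704, 0.06]
contact_force: [1.2, -0.1, 0.9]
tool_pos: [0.4937, 0.0348, 0.0007]
eef_rot: [0.059, -0.704, 0.705, -0.058]
contact_force: [-5.9, -0.8, 2.7]
tool_pos: [0.4953, 0.0349, 0.0007]
eef_rot: [0.06, -0.704, 0.705, -0.057]
contact_force: [-8.5, -1.4, 6.6]
tool_pos: [0.4994, 0.0353, 0.0007]
eef_rot: [0.06, -0.704, 0.705, -0.057]
contact_force: [-8.7, -1.9, 5.7]
```

```bash
for i in 1 2 3; do python3 -m handwheel '[[[-0.002,0,0,0,0,0],[-0.004,0,0,0,0,0],[-0.004,0,0,0,0,0],[-0.004,0,0,0,0,0]]]' | sed -n '2,4p'; done;python3 - <<'E'
from h import *
snap('wrist','w8.png');snap('side','side8.png');s=r.get_state();w=get_calibration('wrist')
print(s['clock'],R.from_quat(s['eef_rot']).as_matrix()[:,1].round(4),s['opening'])
print('wedge',[(x['bbox'],x['confidence']) for x in boxes_of('wedge','wrist')])
# lid front top edge row: strongest vertical gradient along columns away from the wedge
g=cv2.cvtColor(cv2.imread('pics/w8.png'),cv2.COLOR_BGR2GRAY).astype(float)
for P in('w7','w8'):
  g=cv2.GaussianBlur(cv2.cvtColor(cv2.imread(f'pics/{P}.png'),cv2.COLOR_BGR2GRAY),(5,5),0).astype(float)
  print(P,[int(np.argmax(np.abs(np.diff(g[60:260,u-5:u+5].mean(1))))+60) for u in(220,250,275,380,400,420)])
m=np.array([.5676,.0461]);d=np.array([.986,.166])
for h in(0,.005,.01): print(h,proj(w,[*m,.036+h]),proj(w,[*m,.02+h]))
E
```

```text
tool_pos: [0.5033, 0.0358, 0.0007]
eef_rot: [0.06, -0.704, 0.705, -0.057]
contact_force: [-8.7, -1.4, 6.0]
tool_pos: [0.5073, 0.0364, 0.0007]
eef_rot: [0.06, -0.704, 0.705, -0.057]
contact_force: [-8.7, -1.0, 5.7]
tool_pos: [0.5113, 0.037, 0.0007]
eef_rot: [0.06, -0.704, 0.705, -0.056]
contact_force: [-7.8, -1.4, 5.9]
16.1167 [-0.0046 -0.0026 -1.    ] 0.33952106701875395
wedge [([288.2, 189.6, 360.8, 365.7], 0.98), ([83.7, 395.3, 125.8, 444.7], 0.63)]
w7 [221, 125, 119, 75, 73, 123]
w8 [190, 165, 187, 186, 76, 187]
0 [324.13115769 192.66277344] [323.9441807  186.23510615]
0.005 [324.19847478 194.97756282] [323.99843883 188.10005448]
0.01 [324.27084906 197.4666315 ] [324.05633737 190.09037534]
```

Run:
```python
from h import *
c=get_calibration('side')
Rm=R.from_euler('z',9.55,degrees=True).as_matrix()[:2,:2];m=np.array([.6465,.0593])
f=lambda q,z:proj(c,[*(m+Rm@np.array(q)),z])
for q in([-.08,.09],[-.08,-.09],[0,0]): print(q,f(q,.036).round(2),'5mm->',(f(q,.041)-f(q,.036)).round(2))
L=lambda n:cv2.cvtColor(cv2.imread(f'pics/{n}.png'),cv2.COLOR_BGR2GRAY)
a=L('side6')
def lk(n,pts):
    p=np.array(pts,np.float32).reshape(-1,1,2)
    q,st,e=cv2.calcOpticalFlowPyrLK(L(n),L('side8'),p,None,winSize=(11,11),maxLevel=1)
    return (q-p)[:,0].round(2).tolist()
pts=[f([-.08,.09],.036),f([-.08,-.09],.036),[301,268],[269,256],[268,287],[308,330]]
for n in('side1','side6'): print(n,lk(n,pts))
print('knob boxes',[x['bbox'] for x in boxes_of('knob_top','side')[:1]], [x['bbox'] for x in boxes_of('pinch_pot','side')[:1]],[x['bbox'] for x in boxes_of('test_tile2','side')[:2]])
# near front corner column profile
for n in('side1','side6','side8'): print(n,L(n)[294:318,326:333].mean(1).round().astype(int).tolist())
```

```text
[-0.08, 0.09] [337.47 299.96] 5mm-> [ 0.1  -1.86]
[-0.08, -0.09] [338.45 247.85] 5mm-> [ 0.08 -1.77]
[0, 0] [301.03 270.86] 5mm-> [-0.   -1.82]
side1 [[0.3799999952316284, -1.7200000286102295], [0.09000000357627869, -2.7899999618530273], [-0.2199999988079071, 4.039999961853027], [-0.25, -0.10999999940395355], [-15.949999809265137, -1.1100000143051147], [1.4700000286102295, -0.699999988079071]]
side6 [[-0.699999988079071, -1.3200000524520874], [0.23999999463558197, -1.090000033378601], [0.07999999821186066, -0.6600000262260437], [-0.23999999463558197, -0.10999999940395355], [-0.23999999463558197, -0.15000000596046448], [0.10999999940395355, 0.009999999776482582]]
knob boxes [[290.6, 259.4, 310.7, 274.7]] [[287.3, 314.1, 327.0, 344.5]] [[267.8, 233.7, 299.3, 246.8]]
side1 [185, 184, 185, 185, 184, 186, 190, 162, 104, 95, 95, 96, 86, 79, 67, 64, 68, 67, 65, 68, 87, 149, 148, 150]
side6 [197, 198, 198, 198, 199, 200, 203, 175, 112, 104, 104, 104, 92, 85, 69, 71, 71, 75, 72, 74, 95, 162, 159, 165]
side8 [198, 198, 199, 198, 203, 203, 123, 103, 104, 107, 104, 65, 60, 86, 73, 71, 71, 75, 73, 73, 96, 162, 161, 165]
```

The lid edge is up about 4.5 mm by image shift (1.7 px at 1.86 px per 5 mm), and the wedge advance gives about 4.7 mm. I'll settle and check for stillness.

```bash
python3 -m handwheel '[[[0,0,0,0,0,0],[0,0,0,0,0,0],[0,0,0,0,0,0],[0,0,0,0,0,0],[0,0,0,0,0,0],[0,0,0,0,0,0]]]'
python3 - <<'E'
from h import *
s=r.get_state();print(s['clock'],s['tool_pos'],np.abs(s['qd']).max(),s['contact_force'])
L=lambda n:cv2.cvtColor(cv2.imread(f'pics/{n}.png'),cv2.COLOR_BGR2GRAY)
snap('side','side9.png');print(L('side9')[294:310,326:333].mean(1).round().astype(int).tolist())
print([x['bbox'] for x in boxes_of('test_tile2','side')[:1]])
job.finish_job()
E
```

```text
clock: 16.82
tool_pos: [0.5113, 0.0371, 0.0007]
eef_rot: [0.06, -0.704, 0.705, -0.057]
contact_force: [-9.3, -1.3, 6.3]
opening: 0.335
16.8167 [0.511288   0.0370572  0.00066373] 0.001142452225613727 [-9.34490117 -1.29611324  6.34042008]
[198, 198, 199, 200, 202, 204, 122, 103, 104, 106, 104, 62, 61, 86, 72, 70]
[[270.0, 233.1, 299.0, 245.7]]
the job is handed in; nothing more can be done
```

I handed the job in at about 17 s. The knob is pressed home, and the wooden wedge is flat in the slot and still gripped at 30 N, holding the lid up on its own. The hand-in gives no verdict, so this rests on my own checks.

- **Knob:** it hit a hard stop at about 53 N, and later pictures show it flush on the lid.
- **Lid gap:** image shift gives about 4.5 mm at the front edge, and the wedge's advance after first contact gives about 4.7 mm. Neither changed while settling.
- **Robot and wedge:** the arm was still, pushing with about 9 N. The gripper is roughly 50 mm in front of the lid by calculation; I did not measure contact with the lid.
- **Pot and brown tile:** the detector boxes match those at the start to within about 2 px.

Two readings disagreed with what I expected:
- **Tool height:** the real fingertips sit about 24 mm higher than the reported tool position. I corrected for this from the pictures and from contact.
- **Wedge entry:** the wedge first went in about 4 mm high and 0.7° tilted. I lowered and levelled it before pushing it the rest of the way.

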